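Weight a glued phone with two head-heavy bars and tighten the jig

ROBOT

A 6-joint arm with a two-finger parallel gripper is mounted at the origin on the work surface. World frame = base frame: x ahead of the robot, y to its left, z up, the work surface at z = 0. Lengths are in mm, angles in rad, forces in N, time in s.
With the tool pointing down it reaches from about 275 to 825 mm from the base axis. Payload 4.9 kg.
Tool frame: the origin (TCP) lies at the very end of the fingers, on their centre line; the grasp point (between the pads) lies 19 mm behind it; z points along the fingers, y is the line along which they close (so a half turn about z gives the same grasp; the last joint's range is limited). The gripper opens to 85 mm and grips with 20 to 120 N. Pads are 22 mm wide; open, the fingers measure 114 mm over their backs; the gripper's body (76 mm by 85 mm) begins 54 mm behind the grasp point. The pads swing forward as they close: fully open they stand 13 mm farther back than shut.
Start: joints at [-1.237, 0.326, -0.193, 1.052, 0, 1.437], TCP at [248.022, -490.921, 231.281] pointing down, gripper open.
Joint ranges: [-2.65, 2.65], [-0.97, 1.79], [-1.3, 1.35], [-1.93, 2.1], [-1.47, 1.37], [-3.14, 3.14]. Speed limits (rad/s): [2.57, 2.57, 3.14, 3.14, 3.14, 3.14].

INTERFACE

Orientations are given as [roll, pitch, yaw] about the fixed x, y, z axes, in that order (R = Rz(yaw) Ry(pitch) Rx(roll)).
In Python, from bench import bot, solve_ik, imaging gives the robot as it stands. Calls block until the motion is done:
- bot.move_ptp(position, orientation): joint-space move of the TCP to a pose.
- bot.movel(position, rot=None, max_speed=150, threshold=None): straight line of the TCP; rot=None keeps the orientation; max_speed is the mean speed in mm/s. With threshold (N) it stops when the force on the tool has changed by that much, and returns True; else False.
- bot.move_j(angles): joint-space move.
- bot.grip(opening, effort=None): opening from 0.0 (shut) to 1.0 (fully open); effort is the grip in N (None keeps the last); returns when the fingers have stopped.
- bot.dwell(seconds).
- solve_ik(position, orientation): joint angles nearest the present ones, or None.
- bot.get_state(): the state.
- imaging.capture(name): name is "side" or "top" or "wrist"; returns the picture (384x512x3 uint8, blue, green, red); there is no depth.
- imaging.camera_model(name): a dict with "K" (3x3 intrinsics, pixels), "position" and "rotation" of the camera in the world. Camera axes: x right, y up, looking along -z (the intrinsics and any distortion apply to the point x, -y, -z); pixel columns grow to the right and rows downward; lengths in mm; the calibration is good to about 2 mm. A picture is of the moment at which its call begins: read the wrist's pose just before it. camera_model takes no time and is no camera call; for the wrist camera it gives the pose at the moment of the call.
A pose or a line that the arm cannot do raises bot.IKError and nothing moves.
- bot.sign_off(): hands the job in; it is judged then, once.
The state is a dict: "t": time; "qpos": joint angles; "joint_velocities": joint speeds; "effort": joint torques, N m; "tcp_pos": TCP position; "orientation": TCP orientation; "contact_force": force on the tool from outside, world axes, zero at the start; "wrist_torque": the same for the moment, N m; "opening": opening from 0.0 (shut) to 1.0 (fully open); "gripper_force": force on a finger pad.
Only numpy, scipy, OpenCV 4.12 (cv2) and the standard library are available. Lean on these libraries where they do the work, as an engineer would, in place of code of your own. Each camera call takes 0.05 s, during which the arm holds its last target. There are 200 camera calls.

TASK

The phone back in the gluing jig has to be pressed while it cures. Pick up the bar with the longer head at its balance point, carry it level, and lay it with its head fully on the larger rubber pad and its rod down in the rail slot opposite, then let go; after that do the same with the shorter-headed bar on the smaller pad. Only then turn the long socket extension in the jig's tower clockwise until it stops, and leave everything else on the bench where it is.

Things in the scene. Friction and masses are not known exactly. Their poses are not given: they have to be found in the camera images.
- jig: Gluing jig fixed to the bench: dark steel plate 265 x 180 x 8 mm, a phone (74 x 160 mm, white back) in its middle, a slotted aluminium rail on one side and a tower (44 mm across, 78 mm tall, at x = -85 mm, y = 0) on the other. Origin: on the mat (3 mm above the bench) under the phone's centre; x points from phone to rail, y along the phone, z up.
- slot_a (a point): Centre of the floor of one open-topped rail slot, at jig x = +150, y = -48 mm: 26 mm wide, floor 33 mm and wall tops 49 mm above the mat; the rail is 12 mm thick. Each slot lies straight opposite a pad: a bar with its head on the pad and its rod in that slot lies level along the jig's x, foot beyond the rail.
- slot_b (a point): The same for the other slot, at jig x = +150, y = +48 mm.
- pad_big_top (a point): Centre of the top face of the larger black rubber pad on the phone: 56 mm along the jig's x by 60 mm along its y, top 20 mm above the mat. It lies at y = -48 or +48 mm on the jig (the two pads may be swapped). Axes as the jig's.
- pad_small_top (a point): Centre of the top face of the smaller rubber pad: 40 mm along the jig's x by 60 mm along its y, same height, on the other half of the phone. Axes as the jig's.
- bar_big: The weighted bar with the longer head: square steel rod 14 mm thick, a 40 x 40 mm head 36 mm long at one end and a 40 x 40 x 4 mm foot plate at the other (outer face 186 mm from the head's centre), about 0.75 kg. Lies loose on the mat on head and foot, rod axis 20 mm up. Origin: level with the underside, 85 mm from the head's centre; +x from head to foot, z up. Balances 45.7 mm from the head's centre, not at its middle.
- bar_big_head (a point): Centre of the underside of the longer-headed bar's head; axes as the bar's.
- bar_big_balance (a point): Balance point of the longer-headed bar, on the rod's axis; axes as the bar's.
- bar_small: The weighted bar with the shorter head: square steel rod 14 mm thick, a 40 x 40 mm head 20 mm long at one end and a 40 x 40 x 4 mm foot plate at the other (outer face 186 mm from the head's centre), about 0.57 kg. Lies loose on the mat on head and foot, rod axis 20 mm up. Origin: level with the underside, 85 mm from the head's centre; +x from head to foot, z up. Balances 61.2 mm from the head's centre, not at its middle.
- bar_small_head (a point): Centre of the underside of the shorter-headed bar's head; axes as the bar's.
- bar_small_balance (a point): Balance point of the shorter-headed bar, on the rod's axis; axes as the bar's.
- extension (a joint): Angle (rad) of the long socket extension that stays in the tower's deep bore, its socket on the nut at the bottom. Grows clockwise seen from above, stops at 1.40, starts between 0 and 0.25. Turns stiffly (about 0.1 N m), stays where it is left, and moves the jig's edge jaw against the phone.
- extension_grip (a point): Grip point of the extension: the centre of the flat steel cross bar on its top, 52 mm long, 12 mm thick, 20 mm tall, its top 130 mm above the mat. The point lies on the turning axis, 8 mm below the cross bar's top; its x axis runs along the cross bar and turns with it, z up.
- screw_pot: Bystander: small aluminium cup, 26 mm across, 22 mm tall, between the bars. Origin: centre of its underside.
- flux_jar: Bystander: white jar, 52 mm across, 40 mm tall, beyond the bars and jig. Origin: centre of its underside.
- spare_phone: Bystander: black phone, 70 x 145 x 9 mm, lying flat. Origin: centre of its underside.
- cleaner_tub: Bystander: white stepped tub, 72 mm across, 50 mm tall. Origin: centre of its underside.
- screwdriver: Bystander: screwdriver, 150 mm, lying on the mat. Origin: underside, near its middle.
- shield_plate: Bystander: small metal shield plate, 45 x 30 x 6 mm. Origin: centre of its underside.
There are look-alikes about, which are no part of the job. What is shaped like the bar_big but blue or purple is not meant.

How it is judged:
By the outcome, as a careful person would: the job done as asked, in the order asked, and still so for the second after the job is handed in, with the robot touching nothing.
It also fails if it takes over 67 s, if anything falls off the work surface, if the arm or the gripper's body presses on something with over 40 N, if the wrist force passes 120 N, or if a joint passes its speed limit or range.

## Working session

There is one attempt and no reset: what is moved stays moved. The work goes in short steps, each a Python script; the robot and the scene stay as the last script left them, time stands still between calls to the robot, and variables do not carry over. Pictures are saved under pics/ and viewed, at most 10 in all, crops included, and the job is handed in when it is done.

```bash
ls; mkdir -p pics
python3 - <<'E'
from bench import bot, imaging
import cv2,numpy as np
for n in("top","side"):
    cv2.imwrite(f"pics/{n}0.png",cv2.resize(imaging.capture(n),(800,600),interpolation=cv2.INTER_CUBIC)); m=imaging.camera_model(n); print(n,{k:np.round(v,3).tolist() if not isinstance(v,str) else v for k,v in m.items()})
s=bot.get_state();print(s['t'],s['orientation'],s['opening'])
E
```

```text
pics
top {'K': [[384.349, 0.0, 256.006], [0.0, 384.349, 188.799], [0.0, 0.0, 1.0]], 'position': [322.859, -27.387, 1054.661], 'rotation': [0.173, -0.01, -1.561]}
side {'K': [[352.296, 0.0, 260.334], [0.0, 352.296, 188.04], [0.0, 0.0, 1.0]], 'position': [135.526, 484.468, 817.887], 'rotation': [0.715, -0.019, -2.457]}
0.1 [-3.14012067e+00 -1.76288954e-04  4.67772087e-01] 0.9978881911050593
```

View pics/top0.png

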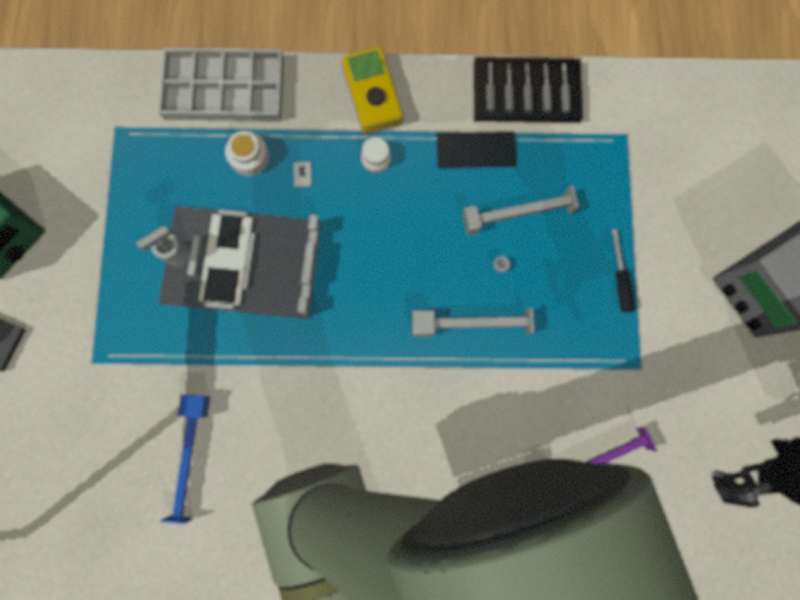

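View pics/side0.png

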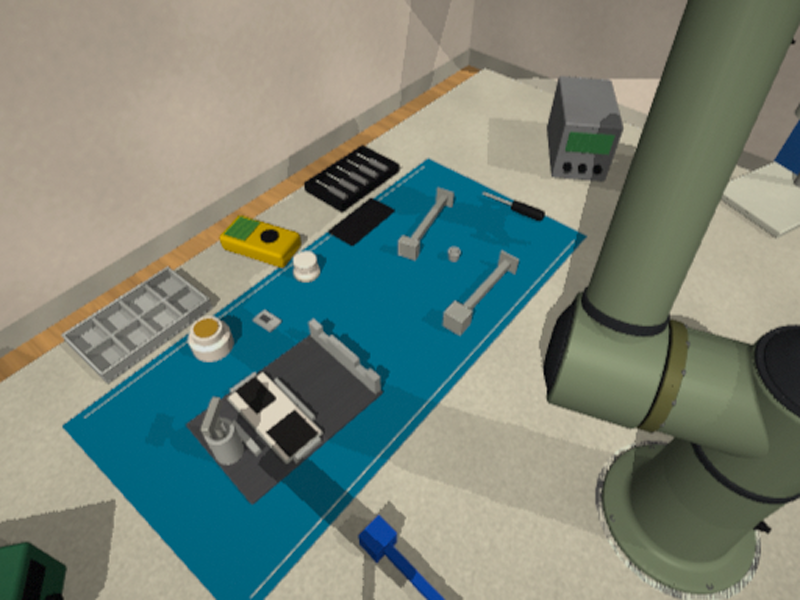

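The top view shows the big bar's head at about (424,322) with its foot at (531,320), and the small bar's head at (472,218) with its foot at (572,200). The big pad is at (220,285), on the robot's side, so jig y = -48. The small pad is at (228,232), the cross bar at (153,238) and the rail at (308,262). The side view agrees.

```bash
cat > h.py <<'E'
import numpy as np,cv2
from scipy.spatial.transform import Rotation as R
from bench import bot, solve_ik, imaging
def ray(m,u,v,z):
    "pixel(s) -> world point(s) on plane z"
    K=np.array(m['K']);uv=np.stack([np.ravel(u),np.ravel(v),np.ones(np.size(u))])
    d=np.linalg.inv(K)@uv; d[1:]*=-1
    d=(R.from_euler('xyz',m['rotation']).as_matrix()@d).T; p=np.array(m['position'])
    return p+d*((z-p[2])/d[:,2])[:,None]
def proj(m,P):
    c=(np.atleast_2d(P)-m['position'])@R.from_euler('xyz',m['rotation']).as_matrix()
    c[:,1:]*=-1; q=c@np.array(m['K']).T
    return q[:,:2]/q[:,2:]
E
python3 - <<'E'
from h import *
m=imaging.camera_model('top')
for n,u,v,z in [('bighead',424,322,43),('bigfoot',531,320,43),('smhead',472,218,43),('smfoot',572,200,43),('phone',229,258,15),('bigpad',221,284,23),('smpad',229,231,23),('rail',308,262,52),('cross',153,238,133)]:
    print(n,ray(m,u*.64,v*.64,z).round()[0])
w=imaging.camera_model('wrist'); s=bot.get_state()
T=R.from_euler('xyz',s['orientation'])
print(w, T.inv().apply(w['position']-np.array(s['tcp_pos'])), (T.inv()*R.from_euler('xyz',w['rotation'])).as_euler('xyz'), s['tcp_pos'])
E
```

```text
bighead [453. -77.  43.]
bigfoot [ 459. -259.   43.]
smhead [ 638. -160.   43.]
smfoot [ 673. -337.   43.]
phone [568. 268.  15.]
bigpad [519. 277.  23.]
smpad [615. 268.  23.]
rail [553. 122.  52.]
cross [571. 356. 133.]
{'K': array([[307.36074431,   0.        , 250.68045479],
       [  0.        , 307.36074431, 192.98193588],
       [  0.        ,   0.        ,   1.        ]]), 'position': array([ 312.14416153, -458.70977042,  372.42566389]), 'rotation': array([-0.28575541,  0.00244171, -1.10329578])} [  71.71797042    0.46388561 -141.80960122] [ 2.85566136e+00 -9.69682943e-04  1.57106829e+00] [ 247.84951791 -490.43567739  230.60425825]
```

Run:
```python
from h import *
import json
y=-1.57
for yy in(1.57,-1.57):
    for p in ((550,-205,200),(500,200,60),(570,350,110)): 
        q=solve_ik(p,(np.pi,0,yy)); print(yy,p,None if q is None else np.round(q,2))
out={}
for n,p in (('A',(550,-215,220)),('B',(560,235,320))):
    bot.move_ptp(p,(np.pi,0,y)); m=imaging.camera_model('wrist'); im=imaging.capture('wrist')
    cv2.imwrite(f'pics/{n}.png',im); out[n]={k:np.array(v).tolist() for k,v in m.items()}
json.dump(out,open('views.json','w')); print(bot.get_state()['t'])
a=cv2.imread('pics/A.png')
cv2.imwrite('pics/AB.png',cv2.resize(np.vstack([a,cv2.imread('pics/B.png')]),(400*2,1200))[:1200])
for n in 'AB': cv2.imwrite(f'pics/{n}v.png',cv2.resize(cv2.imread(f'pics/{n}.png'),(800,600),interpolation=cv2.INTER_CUBIC))
```

```text
1.57 (550, -205, 200) [-0.48  0.42 -0.14  1.01  0.    1.09]
1.57 (500, 200, 60) [ 0.24  0.48 -0.44  0.64  0.    1.81]
1.57 (570, 350, 110) [ 0.44  0.64 -0.01  0.92  0.    2.01]
-1.57 (550, -205, 200) [-0.48  0.42 -0.14  1.01  0.   -2.05]
-1.57 (500, 200, 60) [ 0.24  0.48 -0.44  0.64  0.   -1.33]
-1.57 (570, 350, 110) [ 0.44  0.64 -0.01  0.92  0.   -1.13]
4.825
```

View pics/Av.png

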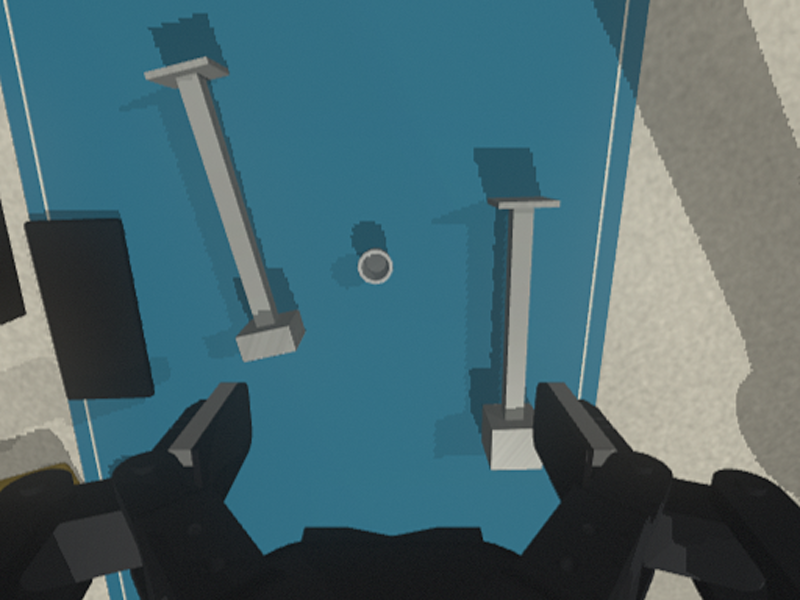

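View pics/Bv.png

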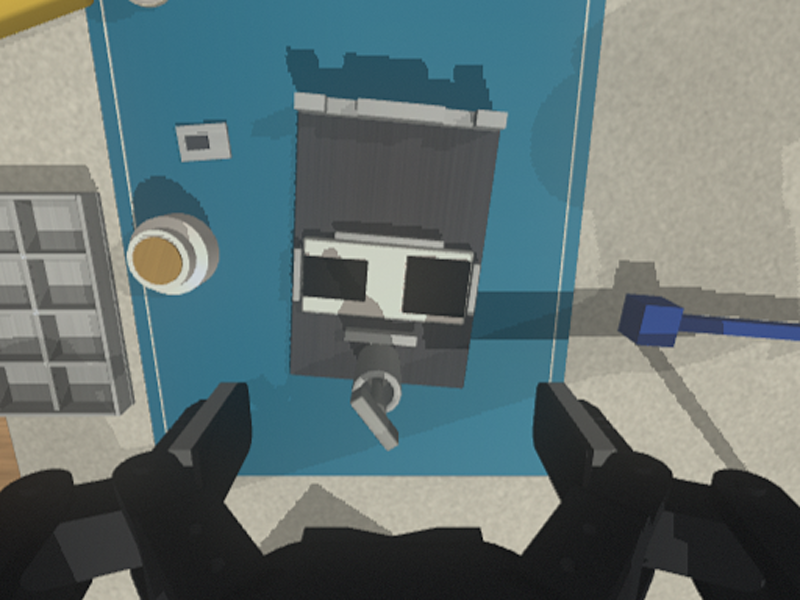

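View A shows both bars. The big bar's rod runs from (512,415) to (523,205), with its head top at about (513,450), and one finger partly hides that head. The small bar's rod runs from (262,320) to (190,80), with its head top at (267,340). View B shows the big pad at (437,286), the small pad at (335,279), the rail top from (295,103) to (507,120), and the cross bar from (358,398) to (392,443).

Run:
```python
from h import *
import json
V=json.load(open('views.json')); S=.64
A=cv2.imread('pics/A.png');B=cv2.imread('pics/B.png'); A=A.astype(int);
g=A.mean(2);sat=A.max(2)-A.min(2)
def rod(m,p0,p1):
    # edges of bright rod top per row
    c=[];ws=[]
    for v in range(int(p1[1]*S)+8,int(p0[1]*S)-6):
        u0=(p0[0]+(p1[0]-p0[0])*(v/S-p0[1])/(p1[1]-p0[1]))*S
        x=np.arange(int(u0)-14,int(u0)+15); k=x[(sat[v,x]<25)&(g[v,x]>125)]
        if len(k)>3: c.append((k.mean(),v)); ws.append(len(k))
    c=np.array(c);P=ray(m,c[:,0],c[:,1],30)[:,:2]
    vx,vy,x,y=cv2.fitLine(P.astype(np.float32),cv2.DIST_HUBER,0,.01,.01).ravel()
    d=np.array([vx,vy]);d*=-np.sign(d[1]); return np.array([x,y]),d,np.median(ws)
m=V['A']
for n,p0,p1,box in (('big',(514,405),(523,210),(480,420,545,475)),('small',(262,310),(192,85),(230,310,310,370))):
    x,d,w=rod(m,p0,p1); 
    print(n,x.round(1),np.degrees(np.arctan2(d[1],d[0])).round(2),'rodw px',w)
    x0,y0,x1,y1=[int(a*S) for a in box]
    mk=((g>165)&(sat<30)).astype(np.uint8)*255; sub=mk[y0:y1,x0:x1]
    cs,_=cv2.findContours(sub,0,2); c=max(cs,key=cv2.contourArea)[:,0]+[x0,y0]
    P=ray(m,c[:,0],c[:,1],43)[:,:2]; s=(P-x)@d; nn=(P-x)@[-d[1],d[0]]
    r=cv2.minAreaRect(P.astype(np.float32)); print(' head rect',r,' along',s.min().round(1),s.max().round(1),'across',nn.min().round(1),nn.max().round(1))
    print(' centre by outer edge',x+d*(s.min()+(18 if n=='big' else 10)), 'inner',x+d*(s.max()-(18 if n=='big' else 10)))
m=V['B'];gb=B.max(2)
for n,c0 in (('bigpad',(437,286)),('smpad',(335,279))):
    mk=np.uint8(gb<50)*255; L,lab,st,ce=cv2.connectedComponentsWithStats(mk,connectivity=4)
    l=lab[int(c0[1]*S),int(c0[0]*S)]; c=max(cv2.findContours(np.uint8(lab==l),0,2)[0],key=cv2.contourArea)[:,0]
    P=ray(m,c[:,0],c[:,1],23)[:,:2]; print(n,gb[int(c0[1]*S),int(c0[0]*S)],cv2.minAreaRect(P.astype(np.float32)))
print('plate',gb[int(200*S),int(390*S)])
for n,z,pts in (('rail',52,[(295,94),(295,110),(507,112),(505,128)]),('cross',133,[(352,402),(364,390),(399,437),(388,450)])):
    P=ray(m,*(np.array(pts).T*S),z); print(n,P.round(1)[:,:2].tolist(),P.mean(0).round(1))
cv2.imwrite('pics/Bc.png',cv2.resize(B[40:300,170:340],None,fx=3,fy=2.3*1,interpolation=cv2.INTER_CUBIC) if 0 else cv2.resize(B[50:300,180:340],None,fx=2.4,fy=2.4,interpolation=cv2.INTER_CUBIC))
```

```text
big [ 458.3 -183.5] -88.3 rodw px 12.0
 head rect ((454.86517333984375, -75.9024887084961), (37.20228576660156, 33.82966232299805), 3.397102117538452)  along -124.1 -90.7 across -19.2 18.9
 centre by outer edge [455.10831274 -77.50483846] inner [455.0281091  -74.80927578]
small [ 663.  -261.5] -77.17 rodw px 13.0Traceback (most recent call last):
  File "<stdin>", line 22, in <module>
ValueError: max() iterable argument is empty
```

Run:
```python
from h import *
import json
V=json.load(open('views.json')); S=.64
A=cv2.imread('pics/A.png').astype(int);B=cv2.imread('pics/B.png')
g=A.mean(2);sat=A.max(2)-A.min(2); m=V['A']
x=np.array([663,-261.5]);a=np.radians(-77.17);d=np.array([np.cos(a),np.sin(a)])
x0,y0,x1,y1=[int(q*S) for q in (230,305,310,370)]
print(g[218,165:180].round(), g[208,178:192].round())
for th in (140,150,158):
    mk=np.uint8((g>th)&(sat<35))[y0:y1,x0:x1]; cs,_=cv2.findContours(mk,0,2); c=max(cs,key=cv2.contourArea)[:,0]+[x0,y0]
    P=ray(m,c[:,0],c[:,1],43)[:,:2]; s=(P-x)@d; print(th,cv2.minAreaRect(P.astype(np.float32)),s.min().round(1),s.max().round(1), (x+d*(s.min()+10)).round(1))
m=V['B'];gb=B.max(2)
for n,c0 in (('bigpad',(437,286)),('smpad',(320,280))):
  for th in (40,50,60):
    lab=cv2.connectedComponents(np.uint8(gb<th),connectivity=4)[1]
    l=lab[int(c0[1]*S),int(c0[0]*S)]
    if l==0: continue
    c=max(cv2.findContours(np.uint8(lab==l),0,2)[0],key=cv2.contourArea)[:,0]
    P=ray(m,c[:,0],c[:,1],23)[:,:2]; print(n,th,cv2.minAreaRect(P.astype(np.float32)))
for n,z,pts in (('rail',52,[(295,94),(295,110),(507,112),(505,128)]),('cross',133,[(352,402),(364,390),(399,437),(388,450)])):
    P=ray(m,*(np.array(pts).T*S),z); print(n,P.round(1)[:,:2].tolist(),P.mean(0).round(1))
cv2.imwrite('pics/Bc.png',cv2.resize(B[50:300,180:340],None,fx=2.4,fy=2.4,interpolation=cv2.INTER_CUBIC))
```

```text
[144. 145. 148. 148. 148. 149. 145. 145. 144. 145. 145. 147. 148. 145.
 142.] [ 73.  71.  69.  72.  82.  89. 108.  85.  82.  82.  83.  83.  83.  84.]
140 ((639.998779296875, -162.11349487304688), (38.519752502441406, 17.79015350341797), 12.46845531463623) -111.0 -93.2 [ 640.6 -163. ]
150 ((624.3181762695312, -158.9754638671875), (8.632567405700684, 4.04426383972168), 19.329212188720703) -110.7 -106.2 [ 640.6 -163.3]
158 ((643.755615234375, -152.3708953857422), (0.0, 0.0), 0.0) -110.7 -110.7 [ 640.6 -163.3]
bigpad 60 ((518.850341796875, 276.76678466796875), (54.149925231933594, 57.87358474731445), 84.90669250488281)
smpad 60 ((614.6256713867188, 268.12237548828125), (38.161651611328125, 59.043609619140625), 84.88124084472656)
rail [[636.5, 111.9], [637.2, 123.7], [468.4, 125.3], [469.2, 137.3]] [552.8 124.6  52. ]
cross [[590.6, 338.3], [581.3, 328.2], [554.8, 368.6], [563.4, 380.2]] [572.5 353.8 133. ]
```

View pics/Bc.png

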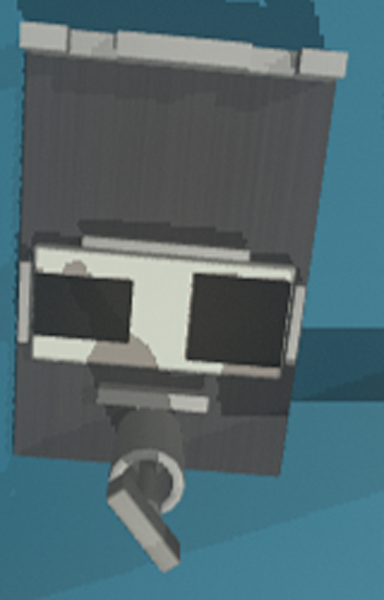

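The close crop shows both pads clear of each other, with the rail across the top and the cross bar tilted. The measured pads are 96.1 mm apart, the rail lies 1.6 mm from where it is predicted, and the sizes match. I'm going for the big bar now.

```bash
cat >> h.py <<'E'
JIG=np.radians(-95.2); JX=np.array([np.cos(JIG),np.sin(JIG)])
PAD={'big':np.array([518.9,276.8]),'small':np.array([614.6,268.1])}
def down(yaw): return (np.pi,0,yaw)
def st(*ks):
    s=bot.get_state(); print({k:np.round(s[k],3).tolist() for k in ('t','tcp_pos','opening','gripper_force','contact_force','wrist_torque')})
def pick(head,deg,bal):
    a=np.radians(deg); p=np.array(head)+bal*np.array([np.cos(a),np.sin(a)])
    bot.grip(.7,60); bot.move_ptp((*p,110),down(a)); bot.movel((*p,6),down(a),120); bot.grip(0,60); st()
    bot.movel((*p,120),down(a),100); st()
def carry(pad,bal):
    p=PAD[pad]+bal*JX; bot.move_ptp((*p,120),down(JIG)); bot.movel((*p,60),down(JIG),100); st()
E
python3 - <<'E'
from h import *
pick((455.1,-76),-88.3,45.7); carry('big',45.7)
cv2.imwrite('pics/w1.png',imaging.capture('wrist')); cv2.imwrite('pics/s1.png',imaging.capture('side'))
cv2.imwrite('pics/c1.png',np.hstack([cv2.resize(cv2.imread('pics/w1.png'),(450,338)),cv2.resize(cv2.imread('pics/s1.png')[150:384,30:280],(350,338))]))
E
```

```text
{'t': 8.283, 'tcp_pos': [456.611, -121.928, 6.558], 'opening': 0.149, 'gripper_force': 59.19, 'contact_force': [-2.281, -0.55, 6.021], 'wrist_torque': [0.001, 0.302, 0.059]}
{'t': 9.575, 'tcp_pos': [455.834, -121.447, 119.333], 'opening': 0.15, 'gripper_force': 58.45, 'contact_force': [0.304, 0.28, -7.763], 'wrist_torque': [-0.015, -0.024, 0.04]}
{'t': 11.667, 'tcp_pos': [515.316, 231.16, 60.396], 'opening': 0.147, 'gripper_force': 58.471, 'contact_force': [-0.469, -0.284, -7.098], 'wrist_torque': [0.006, 0.023, -0.001]}
```

View pics/c1.png

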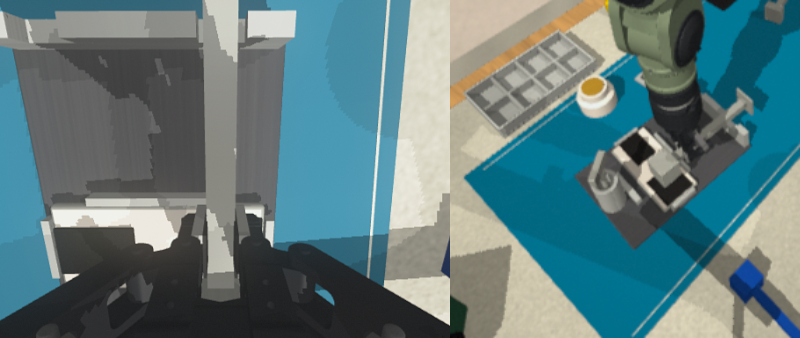

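The rod (columns 205 to 238) is centred over the slot (197 to 247), and the bar hangs level with its head over the big pad. I'm lowering it.

```bash
cat >> h.py <<'E'
def lay(pad,bal):
    p=PAD[pad]+bal*JX; bot.movel((*p,33),down(JIG),60); print(bot.movel((*p,24),down(JIG),15,threshold=5)); st()
    bot.grip(.4); st(); bot.dwell(.2); bot.movel((*p,130),down(JIG),100); st()
E
python3 - <<'E'
from h import *
lay('big',45.7)
m=imaging.camera_model('side');cv2.imwrite('pics/s2.png',imaging.capture('side'))
pick((640.3,-162.5),-77.2,61.2); carry('small',61.2)
cv2.imwrite('pics/w2.png',imaging.capture('wrist')); cv2.imwrite('pics/s3.png',imaging.capture('side'))
cv2.imwrite('pics/c2.png',np.hstack([cv2.resize(cv2.imread('pics/w2.png'),(450,338)),cv2.resize(cv2.imread('pics/s3.png')[150:384,30:280],(350,338))]))
E
```

```text
True
{'t': 12.842, 'tcp_pos': [514.978, 231.349, 26.593], 'opening': 0.151, 'gripper_force': 60.147, 'contact_force': [-0.635, -0.415, 5.218], 'wrist_torque': [-0.018, 0.09, 0.021]}
{'t': 13.183, 'tcp_pos': [512.855, 230.712, 24.714], 'opening': 0.399, 'gripper_force': 0.0, 'contact_force': [0.075, 0.596, 0.723], 'wrist_torque': [-0.048, -0.039, 0.009]}
{'t': 14.583, 'tcp_pos': [514.213, 231.105, 129.287], 'opening': 0.401, 'gripper_force': 0.0, 'contact_force': [0.634, 0.3, -0.449], 'wrist_torque': [-0.021, 0.04, 0.036]}
{'t': 18.233, 'tcp_pos': [654.256, -222.411, 6.736], 'opening': 0.151, 'gripper_force': 59.734, 'contact_force': [-0.28, 0.601, 4.724], 'wrist_torque': [0.057, 0.179, -0.003]}
{'t': 19.525, 'tcp_pos': [653.224, -221.928, 118.982], 'opening': 0.152, 'gripper_force': 58.441, 'contact_force': [0.59, -0.007, -6.901], 'wrist_torque': [0.024, -0.003, -0.001]}
{'t': 21.867, 'tcp_pos': [609.616, 207.073, 60.413], 'opening': 0.148, 'gripper_force': 58.445, 'contact_force': [-0.128, -0.358, -6.404], 'wrist_torque': [-0.019, -0.011, 0.01]}
```

View pics/c2.png

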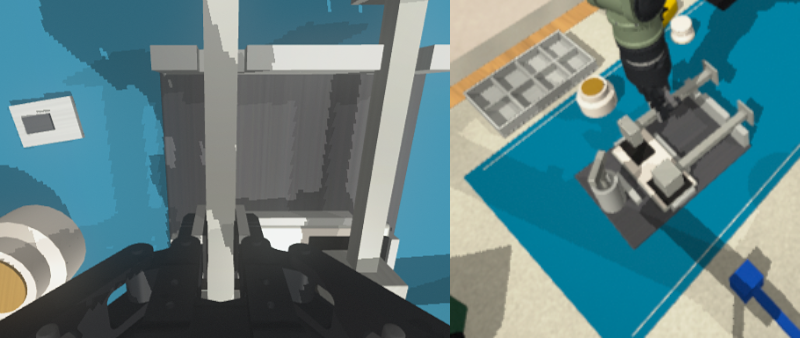

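The small bar's rod (204 to 238) is centred over its slot (197 to 247). The big bar lies in its slot with its head on the big pad. I'll lay the small one, then look again from above for a check and the cross bar pose.

Run:
```python
from h import *
import json
lay('small',61.2)
bot.move_ptp((575,270,290),down(JIG))
m=imaging.camera_model('wrist'); im=imaging.capture('wrist'); cv2.imwrite('pics/w3.png',im)
json.dump({k:np.array(v).tolist() for k,v in m.items()},open('v3.json','w'))
cv2.imwrite('pics/w3v.png',cv2.resize(im,(800,600),interpolation=cv2.INTER_CUBIC)); print(proj(m,(573.5,355.5,133))/.64)
```

```text
True
{'t': 23.042, 'tcp_pos': [609.29, 207.173, 26.738], 'opening': 0.152, 'gripper_force': 60.043, 'contact_force': [-0.033, 0.129, 6.354], 'wrist_torque': [-0.021, 0.075, 0.02]}
{'t': 23.383, 'tcp_pos': [607.111, 206.72, 24.426], 'opening': 0.399, 'gripper_force': 0.0, 'contact_force': [0.211, 0.182, -0.213], 'wrist_torque': [0.013, 0.042, 0.029]}
{'t': 24.792, 'tcp_pos': [608.479, 207.02, 129.17], 'opening': 0.399, 'gripper_force': 0.0, 'contact_force': [0.447, -0.919, -0.026], 'wrist_torque': [0.037, 0.004, -0.016]}
[[404.57033462 399.48869517]]
```

View pics/w3v.png

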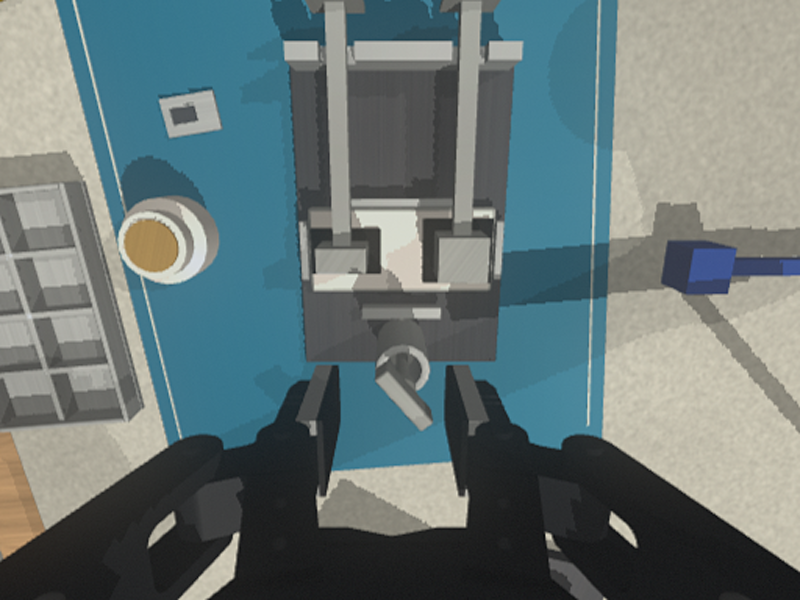

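Both bars lie in their slots, with heads centred at (463,258) on the big pad and (341,258) on the small pad. The cross bar runs from (385,377) to (425,422). I'll measure it and turn it.

Run:
```python
from h import *
import json
m=json.load(open('v3.json')); im=cv2.imread('pics/w3.png').astype(int); g=im.mean(2)
for n,p in (('big',(463,258)),('small',(341,258))): 
    P=ray(m,p[0]*.64,p[1]*.64,63)[0,:2]-PAD[n]; print(n,'head off pad along x,y', P@JX, P@[-JX[1],JX[0]])
x0,y0,x1,y1=[int(a*.64) for a in (370,362,440,436)]
sub=g[y0:y1,x0:x1]; print(sub.max(),g[int(400*.64),int(405*.64)])
v=g[int(397*.64),int(404*.64)]
for tol in (10,16,24):
    lab=cv2.connectedComponents(np.uint8(abs(sub-v)<tol),connectivity=4)[1]; l=lab[int(397*.64)-y0,int(404*.64)-x0]
    c=max(cv2.findContours(np.uint8(lab==l),0,2)[0],key=cv2.contourArea)[:,0]+[x0,y0]
    print(tol,cv2.minAreaRect(ray(m,c[:,0],c[:,1],133)[:,:2].astype(np.float32)))
c=np.array([(376,379),(390,367),(433,421),(421,430)])*.64; P=ray(m,c[:,0],c[:,1],133);print(P.round(1),P.mean(0))
```

```text
big head off pad along x,y 1.3441547335042028 0.5795739726824825
small head off pad along x,y 1.413164496608227 -0.7933133265840338
195.66666666666666 165.33333333333334
10 ((574.025390625, 356.7728271484375), (9.481528282165527, 48.02771759033203), 32.499122619628906)
16 ((574.0905151367188, 356.9436340332031), (9.853954315185547, 48.51520919799805), 34.215396881103516)
24 ((573.9813842773438, 356.97735595703125), (10.22170639038086, 49.14073181152344), 33.8812255859375)
[[591.5 338.4 133. ]
 [581.2 330.5 133. ]
 [555.2 373.9 133. ]
 [564.  380.2 133. ]] [572.97702622 355.72534123 133.        ]
```

Run:
```python
from h import *
c=(574.2,357.0); y0=np.radians(-56.1)
bot.grip(.6,100)
bot.move_ptp((*c,175),down(y0)); bot.movel((*c,107),down(y0),100); bot.grip(0,100); st()
a=0
for a in list(np.arange(.2,1.1,.2))+list(np.arange(1.08,1.5,.06)):
    bot.move_ptp((*c,107),down(y0-a)); s=bot.get_state()
    print(round(a,2),np.round(s['orientation'][2]-y0,3),np.round(s['wrist_torque'],2),np.round(s['contact_force'],1),round(s['t'],1))
    if abs(s['wrist_torque'][2])>.6: break
```

```text
{'t': 27.817, 'tcp_pos': [574.487, 357.128, 108.219], 'opening': 0.141, 'gripper_force': 98.024, 'contact_force': [-1.267, -1.124, 5.86], 'wrist_torque': [-0.216, 0.454, 0.06]}
0.2 -0.2 [-0.27  0.46 -0.07] [-2.4 -1.2  6.3] 28.1
0.4 -0.4 [-0.24  0.5  -0.04] [-2.3 -1.   6.5] 28.4
0.6 -0.6 [-0.28  0.54 -0.1 ] [-1.8 -1.1  5.3] 28.7
0.8 -0.8 [-0.3   0.62 -0.07] [-2.6 -0.9  6.5] 29.1
1.0 -1.0 [-0.33  0.68 -0.07] [-2.7 -1.1  6.6] 29.4
1.08 -1.08 [-0.23  0.69 -0.04] [-3.1 -1.3  5.5] 29.6
1.14 -1.14 [-0.28  0.74 -0.07] [-3.  -1.8  7.6] 29.9
1.2 -1.2 [-0.24  0.7  -0.11] [-4.  -1.3  6.4] 30.1
1.26 -1.26 [-0.25  0.76 -0.08] [-3.2 -1.1  6.4] 30.4
1.32 -1.32 [-0.21  0.73 -0.05] [-3.1 -0.5  7. ] 30.6
1.38 -1.38 [-0.18  0.76 -0.09] [-2.9 -0.7  6.4] 30.9
1.44 -1.439 [-0.23  0.78  0.26] [-3.1 -0.3  6.2] 31.1
```

Run:
```python
from h import *
c=(574.2,357.0); y0=np.radians(-56.1)
for a in (1.47,1.5,1.54,1.58):
    bot.move_ptp((*c,107),down(y0-a)); s=bot.get_state()
    print(a,np.round(s['orientation'][2]-y0,3),np.round(s['wrist_torque'],2),round(s['opening'],3),round(s['t'],1))
    if abs(s['wrist_torque'][2])>.9: break
```

```text
1.47 -1.468 [-0.29  0.66  0.54] 0.142 31.4
1.5 -1.497 [-0.27  0.76  0.99] 0.145 31.6
```

Run:
```python
from h import *
c=(574.2,357.0); y0=np.radians(-56.1)
bot.grip(.6); bot.movel((*c,180),down(y0-1.5),100); bot.move_ptp((575,265,300),down(JIG)); st()
m=imaging.camera_model('wrist'); im=imaging.capture('wrist'); cv2.imwrite('pics/w4.png',im)
cv2.imwrite('pics/w4v.png',cv2.resize(im,(800,600),interpolation=cv2.INTER_CUBIC))
for a in (1.36,1.42,1.5): print(a,(proj(m,[(c[0]+k*26*np.cos(y0-a),c[1]+k*26*np.sin(y0-a),133) for k in(-1,1)])/.64).round())
```

```text
{'t': 33.858, 'tcp_pos': [574.638, 265.07, 298.894], 'opening': 0.599, 'gripper_force': 0.0, 'contact_force': [-0.018, 0.9, 0.225], 'wrist_torque': [-0.012, -0.005, -0.0]}
1.36 [[381. 425.]
 [428. 374.]]
1.42 [[380. 424.]
 [429. 375.]]
1.5 [[378. 422.]
 [431. 377.]]
```

View pics/w4v.png

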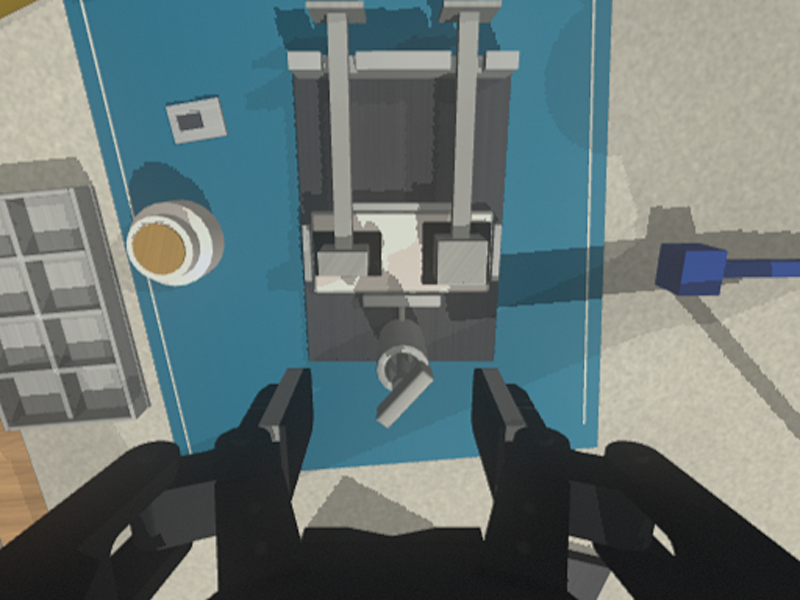

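The cross bar now runs from (381,420) to (428,370), which is the stop angle, and the jaw is against the phone. Both bars are in their slots with their heads on the pads.

```bash
python3 -c "
from bench import bot
print(bot.sign_off())"
```

```text
the job is handed in; nothing more can be done
None
```

Both bars lie with their heads on their pads and their rods in the slots. The extension was then turned clockwise to its stop and the job handed in, at about 34 s on the robot's clock; the judge returned no verdict.

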